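Unlatch the caddy's T-handle and open its lid with the lever

ROBOT

A 7-joint arm with a two-finger parallel gripper is mounted at the origin on the work surface. World frame = base frame: x ahead of the robot, y to its left, z up, the work surface at z = 0. Lengths are in m, angles in rad, forces in N, time in s.
With the tool pointing down it reaches from about 0.35 to 0.775 m from the base axis. Payload 3.1 kg.
Tool frame: the origin (TCP) lies at the very end of the fingers, on their centre line; the grasp point (between the pads) lies 19 mm behind it (pinch_z is the distance from the TCP to the grasp point, in m); z points along the fingers, y is the line along which they close (so a half turn about z gives the same grasp; the last joint's range is limited). The gripper opens to 85 mm and grips with 20 to 120 N. Pads are 22 mm wide; open, the fingers measure 114 mm over their backs; the gripper's body (76 mm by 85 mm) begins 54 mm behind the grasp point. The pads swing forward as they close: fully open they stand 13 mm farther back than shut.
Start: joints at [-0.042, 0.311, 0.014, 1.512, -0.004, 1.319, -0.027], TCP at [0.55, 0, 0.231] pointing down, gripper open.
Joint ranges: [-2.7, 2.7], [-0.3, 1.91], [-1.27, 1.3], [0.12, 2.57], [-1.44, 4.58], [0.2, 2.03], [-3.05, 3.05]. Speed limits (rad/s): [2.79, 2.79, 3.14, 3.14, 3.14, 3.14, 3.14].

INTERFACE

Orientations are given as a unit quaternion [w, x, y, z].
In Python, from plant import read_state, snapshot, sign_off, pinch_z gives the robot as it stands.
- The arm moves only by the shell command python3 -m jog 'ROWS'. ROWS is JSON, a list of rows, each an object with "offset": the shift along the tool's x, y, z as a fraction of full scale, a list of three; "rotation": the turn, a rotation vector about the tool's x, y, z as a fraction of full scale, a list of three; "jaw": the finger opening in mm, from 0 to 85.4. A call has 1 to 10 rows; each row shifts and turns the commanded pose from where the row before left it, along the tool's axes as they then stand; what a row does not reach is not made up. Full scale, the value 1, is 0.04 m for a shift and 10 degrees for a turn. A row lasts 1/8 s, in which the tool goes at most 62.5 mm and 10.7 degrees, less where a joint would pass 70% of its speed; a pose out of reach is approached as far as the arm can. A call with a number of a shift or a turn outside -1 to 1 is refused whole. A call with a gripper value outside its range is refused whole. The fingers move at their own pace and stop on an object; the grip force is fixed at half the most. Time passes only in rows, so rows that do not move let the fingers close. It gives the time, the measured TCP pose, the force, the opening and the grip force at its end, in the units of the state.
- read_state(): the state, without advancing time (a new reading comes with each control period).
- snapshot(name): name is "scene" or "side" or "wrist"; returns a dict with "pixels" (400x640x3 uint8, red, green, blue), "vertical_fov" (degrees; the focal length in pixels is half the picture's height over the tangent of half this angle, whatever the lens; pixels are square), "cx", "cy" (the principal point, pixels), "rvec" (rotation vector, rad) and "tvec" (3), from world to camera coordinates, as OpenCV has them; the wrist camera has in their place "hand_eye" (4x4, takes a point from camera to tool coordinates, whose origin is the TCP and whose axes are the flange's). Camera axes: x right, y down, z forward; pixel columns grow to the right and rows downward; lengths in m; the calibration is good to about 2 mm. A picture is of the moment at which its call begins: read the wrist's pose just before it. There is no depth.
- sign_off(): hands the job in; it is judged then, once.
The state is a dict: "time_s": time; "joints": joint angles; "joint_velocities": joint speeds; "joint_efforts": joint torques, N m; "ee_pos": TCP position; "tcp_rot": TCP orientation; "ft_force": force on the tool from outside, world axes, zero at the start; "wrist_torque": the same for the moment, N m; "width": finger opening in m; "gripper_force": force on a finger pad.
Only numpy, scipy, OpenCV 4.12 (cv2) and the standard library are available. Lean on these libraries where they do the work, as an engineer would, in place of code of your own. Each camera call takes 0.05 s, during which the arm holds its last target. There are 200 camera calls.

TASK

Open the black scrap caddy: press the release button so that the T-handle pops out, turn the handle clockwise until it comes up firmly against its stop without forcing it (it is a delicate stop, at a different angle on every caddy), and then press the front lever all the way down so that the lid stands open, and let go. Press and turn gently, do not touch the lid itself, and leave the canister, brush, colander and bowl alone.

Things in the scene. Friction and masses are not known exactly. Their poses are not given: they have to be found in the camera images.
- caddy: matte black steel scrap caddy, fixed to the bench, 210 mm (its x) by 240 mm (its y), 125 mm high; origin at its underside, 115 mm behind its front wall, midway across; its front (-x, lever side) faces the robot. The front 100 mm of its top is a fixed deck at height 125 mm carrying the T-handle and the button; behind it lies the lid, 8 mm thick, on top of the bin
- handle_grip (a point): centre of the T-handle's black bar, 84 mm long, 14 mm wide, 14 mm tall; long along this point's own y axis, turns with the handle. On the caddy's deck at caddy x -65 mm, y -35 mm. Pushed in, the bar spans 4 to 18 mm above the deck between four 10 mm high guide blocks (14.5 mm either side of the bar's centre line over all) that keep it from turning; popped out it spans 24 to 38 mm above the deck and turns freely over the guides. It turns about the vertical through this point
- handle_pop (a joint): how far the handle has popped out, m: 0 pushed in and caught, 0.02 fully out (pushed out by a soft spring of 2 to 6 N when the button is pressed far enough; it stays out after the button is let go)
- handle_turn (a joint): rad, clockwise from above: 0 latched, bar along the caddy's y; friction about 0.06 N m, stays where left. A hidden, slightly springy stop begins at 1.0 to 1.45, different each time: feel for it. There the moment climbs above the friction over the next 0.1 rad of gripper turn: 0.05 to 0.12 N m above friction is firm, over 0.18 is forcing. Turned before popping out, it jams on its guides
- button_top (a point): centre of the top face of the round steel release button, 26 mm across, on the deck 95 mm to the caddy's +y of the handle axis; the top stands 16 mm above the deck, 10 mm above its collar (36 mm across). Its axis is vertical
- button_press (a joint): how far the button is pressed, m: 0 out, 0.010 bottomed; the catch lets go at about 0.005, at 4 to 5 N; spring 2.5 N rising to 6.5 N at the bottom, and it is overloaded above 25 N
- lever_pad (a point): centre of the top of the foot-style lever's black pad, 44 mm (caddy x) by 64 mm (caddy y), 6 mm thick, 65 mm above the bench, its centre 70 mm in front of the caddy's front wall at the caddy's y = 0. The pad swings down about a level axis 80 mm behind its centre
- lever_press (a joint): lever angle, rad: 0 up, 0.36 fully down (pad about 28 mm lower); it lifts the lid by 3.5 times its angle and needs about 6 to 9 N once the handle is unlatched; it is overloaded above 40 N; its end stop is slightly soft; lever and lid stay where they are left
- lid_hinge (a joint): lid angle, rad: 0 shut, about 1.25 fully open; hinged on the caddy's rear (+x) edge, 108 mm behind the lid's front edge. Locked shut until the handle is turned by about 0.9
- handle: the T-handle, black bar on a round stem; origin on the handle's axis at deck height; its y axis turns with the bar
- button: the steel plunger of the release button; origin on its axis, 26 mm below its top face
- lever: the lever with its pad; origin on its pivot axis, its pad 80 mm from the origin along its -x
- lid: black steel lid, 112 by 244 by 8 mm; origin at its underside, 10 mm behind its front edge (next to the deck), midway across; hinged 98 mm behind the origin
- canister: clear acrylic canister with wooden twist cap, 94 mm across, 164 mm high; origin at its underside; stands to one side of the caddy
- dish_brush: wooden dish brush lying down, about 200 mm long, 36 mm high; origin on the bench under it, head towards its +x
- colander: green plastic colander, 190 mm across (240 mm over its ears), 85 mm high; origin at its underside; stands to one side of the caddy
- pinch_bowl: white ceramic pinch bowl, 80 mm across, 35 mm high; origin at its underside

How it is judged:
On the way, in this order (a step that is already met when the one before it is completed fails the run):
1. the handle has popped out (value of joint handle_pop above 0.015 m and value of joint lid_hinge below 0.1 rad), for 0.2 s.
2. the handle is turned clockwise and held firmly (3 N or more) against its stop, the lid still shut (value of joint handle_turn above 0.9 rad and contact force between handle and caddy above 3 N and value of joint lid_hinge below 0.1 rad), for 0.1 s.
3. the lid is open (value of joint lid_hinge above 1 rad), for 0.2 s.
At the end, for the whole second after the job is handed in: the lid stands open by at least 1.0 rad and at rest, the handle is still out by at least 12 mm and turned by at least 0.85 rad (value of joint lid_hinge above 1 rad and value of joint handle_turn above 0.85 rad and value of joint handle_pop above 0.012 m and angular speed of lid below 0.1 rad/s); the robot touches nothing.
It fails at once if the handle is forced against its stop, guides or catch (over 15 N, about 0.18 N m on the handle) (contact force between handle and caddy above 15 N).
It fails at once if the button is pressed with more than 25 N (contact force between any of the fingers, the arm and button above 25 N).
It fails at once if the lever is pressed with more than 40 N (contact force between any of the fingers, the arm and lever above 40 N).
It fails at once if the robot touches the lid (contact force between any of the fingers, the arm and lid above 0.5 N).
It fails at once if the canister, brush, colander or bowl is moved by more than 30 mm (distance of any of canister, dish_brush, colander, pinch_bowl from where it was at the start of the episode above 0.03 m).
It also fails if it takes over 70 s, if anything falls off the work surface, if the arm or the gripper's body presses on something with over 40 N, if the wrist force passes 120 N, or if a joint passes its speed limit or range.

## Working session

There is one attempt and no reset: what is moved stays moved. The work goes in short steps, Python scripts to look and compute and a shell command to move; the robot and the scene stay as the last step left them, time stands still between calls to the robot, and variables do not carry over. Pictures are saved under pics/ and viewed, at most 10 in all, crops included, and the job is handed in when it is done.

```bash
ls; mkdir -p pics; cat > h.py <<'E'
import numpy as np, cv2
from plant import read_state, snapshot
from scipy.spatial.transform import Rotation as R
def cam(name):
    st=read_state(); s=snapshot(name); p=np.array(s["pixels"])
    f=p.shape[0]/2/np.tan(np.radians(s["vertical_fov"])/2)
    K=np.array([[f,0,s["cx"]],[0,f,s["cy"]],[0,0,1]])
    if name=="wrist":
        q=st["tcp_rot"]; T=np.eye(4); T[:3,:3]=R.from_quat([q[1],q[2],q[3],q[0]]).as_matrix(); T[:3,3]=st["ee_pos"]
        M=T@np.array(s["hand_eye"]); Rc,c=M[:3,:3],M[:3,3]
    else:
        Rm=cv2.Rodrigues(np.array(s["rvec"],float))[0]; Rc=Rm.T; c=-Rm.T@np.array(s["tvec"],float)
    return p,K,Rc,c
def save(name,fn,box=None,k=1):
    p,K,Rc,c=cam(name); np.savez('pics/'+fn+'.npz',K=K,Rc=Rc,c=c,p=p)
    crop(fn,fn,box,k)
def crop(fn,out,box=None,k=1):
    p=np.load('pics/'+fn+'.npz')['p']
    if box: p=p[box[1]:box[3],box[0]:box[2]]
    cv2.imwrite('pics/'+out+'.png',cv2.resize(p[:,:,::-1],None,fx=k,fy=k,interpolation=cv2.INTER_CUBIC))
def atz(fn,uv,z):
    d=np.load('pics/'+fn+'.npz'); K,Rc,c=d['K'],d['Rc'],d['c']
    r=Rc@np.linalg.inv(K)@[uv[0],uv[1],1]; return c+r*(z-c[2])/r[2]
def proj(fn,P):
    d=np.load('pics/'+fn+'.npz'); q=d['K']@(d['Rc'].T@(np.array(P)-d['c'])); return q[:2]/q[2]
E
python3 -c "
from h import *
save('scene','s0');save('side','d0')
st=read_state();print(st['tcp_rot'],st['ft_force'],st['width'])
for f in('s0','d0'):print(np.load('pics/'+f+'.npz')['c'])"
```

```text
pics
[-0.0007161   0.7070768   0.70713595 -0.0008032 ] [ 0.90018639 -0.21081426 -0.31216058] 0.0854519037818106
[1.37652536 0.49193188 0.766772  ]
[ 0.50407771 -0.60709613  0.75044533]
```

View pics/s0.png

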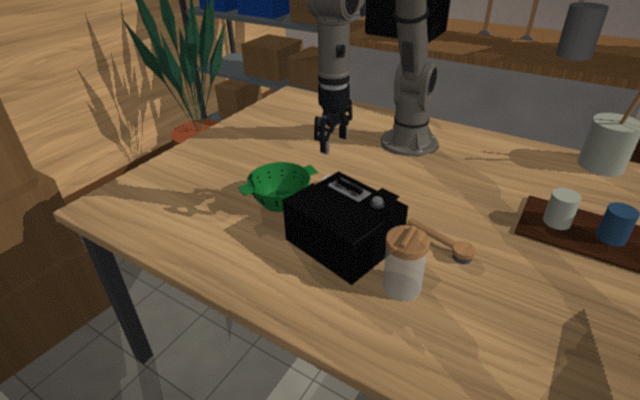

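View pics/d0.png

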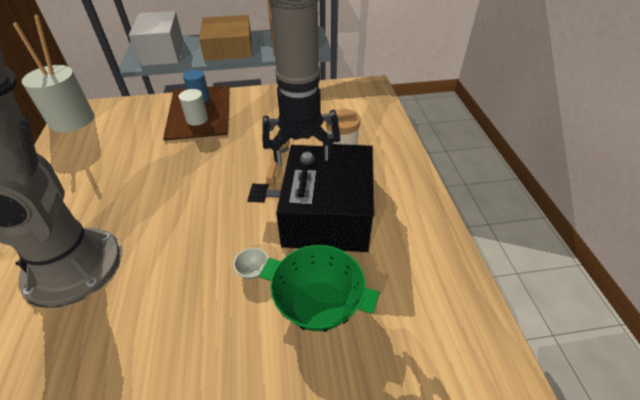

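```bash
python3 -c "
from h import *
crop('d0','d0c',(235,130,395,250),5)"
```

```text
(no output)
```

View pics/d0c.png

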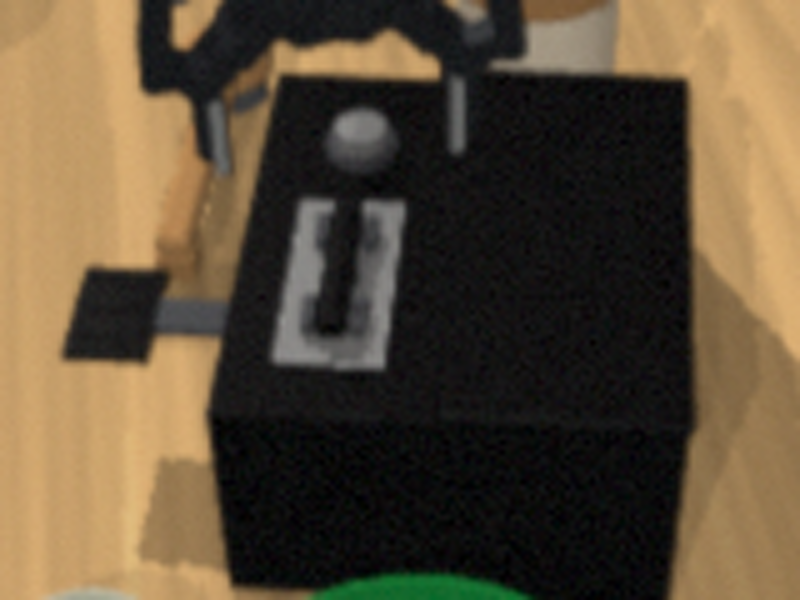

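```bash
python3 -c "
from h import *
np.set_printoptions(precision=4,suppress=True)
g=lambda u,v,z:atz('d0',(235+u/5-.4,130+v/5-.4),z)
b=g(361,125,.141);print('button',b)
print('bar ends',g(349,204,.143),g(329,328,.143))
h=g(339,266,.143);print('handle',h)
for uv in((300,200),(406,202),(386,368),(272,362)):print('plate',g(*uv,.127))
print('front',g(210,412,.125),g(280,75,.125))
P=[g(*uv,.065) for uv in((88,268),(168,270),(150,360),(65,358))];print('pad',*P,np.mean(P,0))
d=b-h;print('d',d,np.hypot(*d[:2]),'yaw',np.degrees(np.arctan2(-d[0],d[1])))
"
```

```text
button [0.5741 0.137  0.141 ]
bar ends [0.5613 0.078  0.143 ] [ 0.543  -0.0017  0.143 ]
handle [0.5519 0.0369 0.143 ]
plate [0.5399 0.1026 0.127 ]
plate [0.59   0.0932 0.127 ]
plate [ 0.5661 -0.0144  0.127 ]
plate [ 0.5168 -0.0029  0.127 ]
front [ 0.4876 -0.0268  0.125 ] [0.5396 0.2032 0.125 ]
pad [0.4315 0.138  0.065 ] [0.4717 0.1301 0.065 ] [0.4596 0.0677 0.065 ] [0.4187 0.0755 0.065 ] [0.4453 0.1028 0.065 ]
d [ 0.0222  0.1001 -0.002 ] 0.10253311589443842 yaw -12.525984998006024
```

```bash
cat >> h.py <<'E'
def fit(A,B,w=None):
    A=np.array(A,float);B=np.array(B,float);z=np.zeros((len(A),1))
    a,b=A.mean(0),B.mean(0)
    r,_=R.align_vectors(np.hstack([B-b,z]),np.hstack([A-a,z])); y=r.as_euler('zyx')[0]
    M=r.as_matrix()[:2,:2]; return y,b-M@a,B-(A@M.T+b-M@a)
E
python3 -c "
from h import *
np.set_printoptions(precision=4,suppress=True)
A=[(-.065,.06),(-.065,.007),(-.065,-.077),(-.115,-.12),(-.115,.12),(-.207,.032),(-.163,.032),(-.163,-.032),(-.207,-.032)]
B=[(.5741,.137),(.5613,.078),(.543,-.0017),(.4876,-.0268),(.5396,.2032),(.4315,.138),(.4717,.1301),(.4596,.0677),(.4187,.0755)]
y,t,e=fit(A,B);print(np.degrees(y),t);print(e*1000)
M=R.from_euler('z',y).as_matrix()[:2,:2]
for n,p in dict(btn=(-.065,.06),h=(-.065,-.035),pad=(-.185,0)).items():print(n,M@p+t)
save('wrist','w0')"
```

```text
-12.979288416335706 [0.625 0.061]
[[-0.9901  2.9243]
 [-1.8864 -4.4297]
 [-1.3201 -2.2758]
 [ 1.6602  3.2956]
 [-0.2435 -0.5727]
 [ 1.0707 -0.6841]
 [-1.6051  1.2983]
 [ 0.6692  1.2632]
 [ 2.6451 -0.8192]]
btn [0.5751 0.1341]
h [0.5538 0.0415]
pad [0.4447 0.1026]
```

View pics/w0.png

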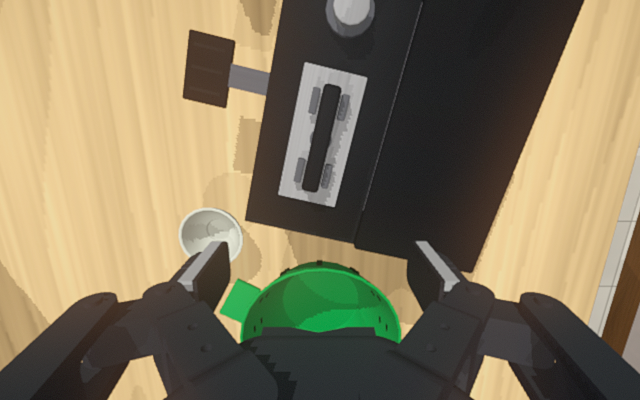

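```bash
python3 -c "
from h import *
np.set_printoptions(precision=4,suppress=True)
g=lambda u,v,z:atz('w0',(u,v),z)[:2]
A=[(-.065,.06),(-.065,.007),(-.065,-.077),(-.115,-.12),(-.207,.032),(-.163,.032),(-.163,-.032),(-.207,-.032)]
B=[g(351,9,.141),g(333,85,.143),g(311,191,.143),g(246,220,.125),g(191,30,.065),g(236,40,.065),g(225,107,.065),g(183,97,.065)]
y,t,e=fit(A,B);print(np.degrees(y),t);print(e*1000)
M=R.from_euler('z',y).as_matrix()[:2,:2]
for n,p in dict(btn=(-.065,.06),h=(-.065,-.035),pad=(-.185,0)).items():print(n,M@p+t)
print(g(351,9,.141))"
```

```text
-13.095443792333512 [0.6236 0.0675]
[[-1.4859 -2.2985]
 [-1.4001 -0.4237]
 [ 1.009   1.3003]
 [ 0.9365  0.4926]
 [ 1.1931 -1.5987]
 [-0.1321 -0.1496]
 [-1.0872  1.5717]
 [ 0.9666  1.1059]]
btn [0.5739 0.1406]
h [0.5524 0.0481]
pad [0.4434 0.1094]
[0.5724 0.1383]
```

```bash
python3 -m jog '[{"offset":[0.86,0.15,0],"rotation":[0,0,0],"jaw":0},{"offset":[0.86,0.15,0],"rotation":[0,0,0],"jaw":0},{"offset":[0.86,0.15,0],"rotation":[0,0,0],"jaw":0},{"offset":[0.87,0.15,0],"rotation":[0,0,0],"jaw":0},{"offset":[0,0,0.5],"rotation":[0,0,0.65],"jaw":0},{"offset":[0,0,0.5],"rotation":[0,0,0.65],"jaw":0},{"offset":[0,0,0],"rotation":[0,0,0],"jaw":0},{"offset":[0,0,0],"rotation":[0,0,0],"jaw":0}]'; python3 -c "
from h import *
st=read_state();print(st['ft_force'],st['wrist_torque'])
save('wrist','w1')"
```

```text
time_s: 1.15
ee_pos: [0.5744, 0.138, 0.1919]
tcp_rot: [0.0, 0.782, 0.623, 0.0]
ft_force: [0.2, -1.1, 0.9]
width: -0.0004
gripper_force: 0.0
[ 0.1555827  -1.07473067  0.8971417 ] [-0.0372803  -0.02459198 -0.03732532]
```

View pics/w1.png

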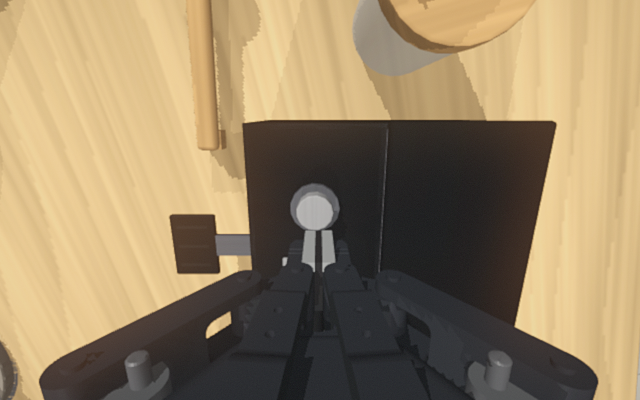

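```bash
python3 -c "
from h import *
np.set_printoptions(precision=4,suppress=True)
print(atz('w1',(315,211),.141)); 
a,b=atz('w1',(387,124),.133),atz('w1',(381,272),.133);print(a,b,np.degrees(np.arctan2(*(a-b)[:2])))
P=[atz('w1',q,.065) for q in((170,215),(215,214),(219,272),(176,273))];print(np.mean(P,0))
q=read_state()['tcp_rot'];print(R.from_quat(q[1:]+q[:1] if isinstance(q,list) else [*q[1:],q[0]]).as_matrix())"
```

```text
[0.5733 0.1422 0.141 ]
[0.6329 0.1881 0.133 ] [0.6105 0.0808 0.133 ] 11.805144378731702
[0.4433 0.1106 0.065 ]
[[ 0.2239  0.9746  0.0017]
 [ 0.9746 -0.2239  0.0005]
 [ 0.0009  0.0016 -1.    ]]
```

```bash
python3 -m jog '[{"offset":[0.08,0,0.7],"rotation":[0,0,0],"jaw":0},{"offset":[0,0,0.35],"rotation":[0,0,0],"jaw":0},{"offset":[0,0,0.1],"rotation":[0,0,0],"jaw":0},{"offset":[0,0,0.1],"rotation":[0,0,0],"jaw":0},{"offset":[0,0,0],"rotation":[0,0,0],"jaw":0}]'; python3 -m jog '[{"offset":[0,0,0.05],"rotation":[0,0,0],"jaw":0},{"offset":[0,0,0.05],"rotation":[0,0,0],"jaw":0},{"offset":[0,0,0],"rotation":[0,0,0],"jaw":0}]'
```

```text
time_s: 1.82
ee_pos: [0.575, 0.1411, 0.1418]
tcp_rot: [0.0, 0.783, 0.622, 0.0]
ft_force: [-0.0, -0.4, 0.5]
width: 0.0001
gripper_force: 0.0
time_s: 2.2
ee_pos: [0.5754, 0.1413, 0.1389]
tcp_rot: [0.001, 0.783, 0.623, 0.001]
ft_force: [-1.2, -0.4, 4.7]
width: 0.0
gripper_force: 2.4
```

```bash
python3 -m jog '[{"offset":[0,0,0.05],"rotation":[0,0,0],"jaw":0},{"offset":[0,0,0.05],"rotation":[0,0,0],"jaw":0},{"offset":[0,0,0],"rotation":[0,0,0],"jaw":0},{"offset":[0,0,0],"rotation":[0,0,0],"jaw":0}]'
```

```text
time_s: 2.7
ee_pos: [0.5754, 0.1412, 0.1341]
tcp_rot: [0.0, 0.783, 0.623, 0.001]
ft_force: [0.3, 0.5, 4.8]
width: -0.0003
gripper_force: 2.5
```

```bash
python3 -m jog '[{"offset":[0,0,0.04],"rotation":[0,0,0],"jaw":0},{"offset":[0,0,0],"rotation":[0,0,0],"jaw":0},{"offset":[0,0,-0.5],"rotation":[0,0,0],"jaw":0},{"offset":[0,0,-1],"rotation":[0,0,0],"jaw":40},{"offset":[-0.2,0,-1],"rotation":[0,0,0],"jaw":50},{"offset":[-1,0,0],"rotation":[0,0,0],"jaw":50},{"offset":[-1,0,0],"rotation":[0,0,0],"jaw":50},{"offset":[-1,0,0],"rotation":[0,0,0],"jaw":50},{"offset":[0,0,0],"rotation":[0,0,0],"jaw":50}]'; python3 -c "
from h import *
save('wrist','w2')"
```

```text
time_s: 3.82
ee_pos: [0.545, 0.0111, 0.2309]
tcp_rot: [0.001, 0.785, 0.619, -0.002]
ft_force: [0.0, 0.3, -0.2]
width: 0.0497
gripper_force: 0.0
```

View pics/w2.png

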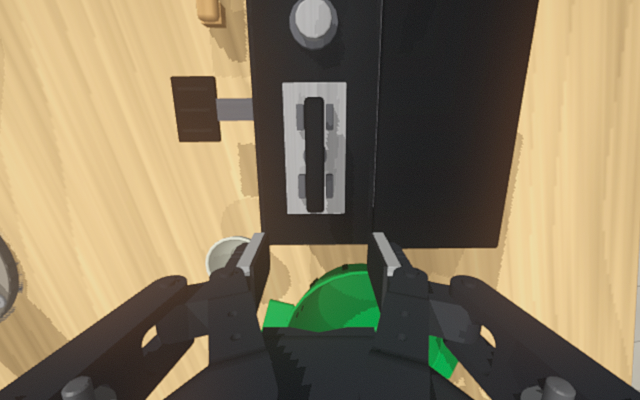

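```bash
python3 -c "
from h import *
np.set_printoptions(precision=4,suppress=True)
for z in(.143,.163):
  a,b=atz('w2',(314,97),z),atz('w2',(315,212),z);print(z,np.linalg.norm(a-b),np.degrees(np.arctan2(*(a-b)[:2])),(a+b)/2)
st=read_state();p=np.array(st['ee_pos']);q=st['tcp_rot'];M=R.from_quat([*q[1:],q[0]]).as_matrix()
print(p,np.degrees(np.arctan2(M[0,0],M[1,0])),M.T@((a+b)/2-p)*1000)
print(atz('w2',(314,18),.141))"
```

```text
0.143 0.08974537797677656 13.172558064438963 [0.5505 0.046  0.143 ]
0.163 0.081967971551256 13.172558064438949 [0.5515 0.0488 0.163 ]
[0.5454 0.0144 0.2309] 13.227646300281387 [34.8421 -1.8709 67.9027]
[0.5732 0.1407 0.141 ]
```

```bash
python3 -m jog '[{"offset":[0.42,-0.02,0.3],"rotation":[0,0,0],"jaw":45},{"offset":[0.42,-0.02,0.3],"rotation":[0,0,0],"jaw":40},{"offset":[0,0,0.4],"rotation":[0,0,0],"jaw":40},{"offset":[0,0,0],"rotation":[0,0,0],"jaw":40},{"offset":[0,0,0],"rotation":[0,0,0],"jaw":40},{"offset":[0,0,0],"rotation":[0,0,0],"jaw":40}]'; cat > st.py <<'E'
from h import *
np.set_printoptions(precision=4,suppress=True)
st=read_state();p=np.array(st['ee_pos']);q=st['tcp_rot'];M=R.from_quat([*q[1:],q[0]]).as_matrix()
print(p,'yaw',np.degrees(np.arctan2(M[0,0],M[1,0])),'to h mm',M.T@(np.array([.5515,.0488,.141])-p)*1000,'F',st['ft_force'],'T',st['wrist_torque'],'j7',st['joints'][6],'vel',np.abs(st['joint_velocities']).max())
E
python3 st.py
```

```text
time_s: 4.62
ee_pos: [0.5524, 0.0489, 0.1924]
tcp_rot: [0.001, 0.783, 0.622, 0.001]
ft_force: [-0.9, 1.8, -0.3]
width: 0.0399
gripper_force: 0.0
[0.5524 0.0489 0.1924] yaw 13.063199481520485 to h mm [-0.2769 -0.9685 51.3668] F [-0.9212  1.7658 -0.2573] T [ 0.0433 -0.0165 -0.0069] j7 -0.3389201778238239 vel 0.003695960240614039
```

```bash
python3 -m jog '[{"offset":[0,-0.02,0.6],"rotation":[0,0,0],"jaw":40},{"offset":[0,0,0.5],"rotation":[0,0,0],"jaw":40},{"offset":[0,0,0.17],"rotation":[0,0,0],"jaw":35},{"offset":[0,0,0],"rotation":[0,0,0],"jaw":25},{"offset":[0,0,0],"rotation":[0,0,0],"jaw":18}]'; python3 st.py; python3 -m jog '[{"offset":[0,0,0],"rotation":[0,0,0],"jaw":13},{"offset":[0,0,0],"rotation":[0,0,0],"jaw":12},{"offset":[0,0,0],"rotation":[0,0,0],"jaw":10}]'; python3 st.py
```

```text
time_s: 5.25
ee_pos: [0.5515, 0.0497, 0.1418]
tcp_rot: [0.0, 0.783, 0.622, 0.0]
ft_force: [-0.8, 0.5, -0.8]
width: 0.0182
gripper_force: 0.1
[0.5515 0.0497 0.1418] yaw 13.011290455937866 to h mm [-0.8433  0.2146  0.8074] F [-0.8131  0.4538 -0.8102] T [-0.0148  0.119   0.0547] j7 -0.3388639319922131 vel 0.008854169424993237
time_s: 5.62
ee_pos: [0.5515, 0.0497, 0.1413]
tcp_rot: [0.0, 0.783, 0.623, 0.0]
ft_force: [-1.2, -0.1, 1.3]
width: 0.0144
gripper_force: 58.5
[0.5515 0.0497 0.1413] yaw 12.998993126427504 to h mm [-0.8473  0.2367  0.3429] F [-1.2163 -0.1123  1.2759] T [-0.0147  0.1937  0.0027] j7 -0.3388432439689991 vel 0.005141576282951796
```

```bash
python3 -m jog '[{"offset":[0,0,0],"rotation":[0,0,0.5],"jaw":10},{"offset":[0,0,0],"rotation":[0,0,0.5],"jaw":10},{"offset":[0,0,0],"rotation":[0,0,0.5],"jaw":10}]'; python3 st.py;  python3 -m jog '[{"offset":[0,0,0],"rotation":[0,0,0.5],"jaw":10},{"offset":[0,0,0],"rotation":[0,0,0.5],"jaw":10},{"offset":[0,0,0],"rotation":[0,0,0.5],"jaw":10},{"offset":[0,0,0],"rotation":[0,0,0.5],"jaw":10},{"offset":[0,0,0],"rotation":[0,0,0.5],"jaw":10},{"offset":[0,0,0],"rotation":[0,0,0.5],"jaw":10},{"offset":[0,0,0],"rotation":[0,0,0],"jaw":10}]'; python3 st.py
```

```text
time_s: 6.0
ee_pos: [0.5521, 0.0495, 0.1414]
tcp_rot: [0.001, 0.858, 0.514, 0.001]
ft_force: [-0.9, -0.7, 1.1]
width: 0.0148
gripper_force: 58.6
[0.5521 0.0495 0.1414] yaw 28.15167091818758 to h mm [-0.8895 -0.1953  0.3957] F [-0.9025 -0.7474  1.1421] T [-0.1629 -0.0028  0.0337] j7 -0.5853504028679887 vel 0.6427622763984895
time_s: 6.88
ee_pos: [0.553, 0.0486, 0.1417]
tcp_rot: [0.001, 0.961, 0.276, 0.002]
ft_force: [1.6, -1.2, 1.3]
width: 0.0145
gripper_force: 58.7
[0.553  0.0486 0.1417] yaw 57.994896767394046 to h mm [-1.1326 -0.9482  0.6845] F [ 1.624  -1.2483  1.3193] T [-0.4118 -0.5281 -0.0033] j7 -1.0697272667830393 vel 0.019514642032293916
```

```bash

python3 -m jog '[{"offset":[0,0,0],"rotation":[0,0,0.2],"jaw":10}]' >/dev/null; python3 st.py
python3 -m jog '[{"offset":[0,0,0],"rotation":[0,0,0.2],"jaw":10}]' >/dev/null; python3 st.py
python3 -m jog '[{"offset":[0,0,0],"rotation":[0,0,0.2],"jaw":10}]' >/dev/null; python3 st.py
python3 -m jog '[{"offset":[0,0,0],"rotation":[0,0,0.2],"jaw":10}]' >/dev/null; python3 st.py
python3 -m jog '[{"offset":[0,0,0],"rotation":[0,0,0.2],"jaw":10}]' >/dev/null; python3 st.py
python3 -m jog '[{"offset":[0,0,0],"rotation":[0,0,0],"jaw":10}]' >/dev/null; python3 st.py
```

```text
[0.553  0.0486 0.1417] yaw 60.06707340643342 to h mm [-1.1976 -0.9254  0.6561] F [ 3.7888 -2.5273  1.613 ] T [-0.6885 -0.8614  0.118 ] j7 -1.1035233103035442 vel 0.274669233980771
[0.553  0.0485 0.1416] yaw 62.124411693710734 to h mm [-1.2267 -0.9562  0.6281] F [ 4.8491 -3.82    1.5489] T [-0.753  -0.9557  0.0883] j7 -1.136857234668217 vel 0.25777721122878255
[0.5531 0.0485 0.1416] yaw 64.13092141902737 to h mm [-1.2531 -0.9906  0.6273] F [ 3.8562 -3.1663  2.2528] T [-0.7152 -0.955   0.1083] j7 -1.1694092007657662 vel 0.2573477830700936
[0.5531 0.0483 0.1416] yaw 66.14241738311775 to h mm [-1.2519 -1.0661  0.615 ] F [ 5.2782 -3.2862  1.9923] T [-0.7974 -0.9518  0.0802] j7 -1.2018738749751154 vel 0.2579943105427473
[0.5531 0.0483 0.1417] yaw 68.14184615970697 to h mm [-1.3175 -1.0821  0.6584] F [ 5.0621 -3.5827  1.7991] T [-0.7708 -0.9933  0.1092] j7 -1.2343125727628574 vel 0.25813854893550375
[0.5531 0.0483 0.1417] yaw 68.1069516555875 to h mm [-1.3166 -1.1081  0.6536] F [ 4.6003 -3.4734  1.9436] T [-0.7156 -1.0043  0.0147] j7 -1.2336154347845205 vel 0.0051328608435799224
```

```bash

python3 -m jog '[{"offset":[0.005,0.01,0],"rotation":[0,0,0.1],"jaw":10}]' >/dev/null; python3 st.py
python3 -m jog '[{"offset":[0,0,0],"rotation":[0,0,0.1],"jaw":10}]' >/dev/null; python3 st.py
python3 -m jog '[{"offset":[0,0,0],"rotation":[0,0,0.1],"jaw":10}]' >/dev/null; python3 st.py
python3 -m jog '[{"offset":[0,0,0],"rotation":[0,0,0.1],"jaw":10}]' >/dev/null; python3 st.py
```

```text
[0.5532 0.0482 0.1416] yaw 69.0989925228947 to h mm [-1.3454 -1.1568  0.5823] F [ 3.8265 -3.8503  2.2702] T [-0.6872 -0.8703  0.0739] j7 -1.2491887844657963 vel 0.12574301431666984
[0.5532 0.0482 0.1415] yaw 70.10049887139309 to h mm [-1.3484 -1.1405  0.5339] F [ 3.9404 -3.2922  2.4547] T [-0.7498 -0.9195  0.0355] j7 -1.2654878101026632 vel 0.12939048292507477
[0.5532 0.0481 0.1416] yaw 71.10048055554245 to h mm [-1.3849 -1.1755  0.5564] F [ 4.315  -3.4789  1.7583] T [-0.7417 -0.8869  0.0657] j7 -1.2816853345070267 vel 0.12782987079684688
[0.5532 0.0481 0.1416] yaw 72.10233718056867 to h mm [-1.4128 -1.179   0.5511] F [ 4.5018 -3.9694  1.8362] T [-0.7817 -0.8877  0.0496] j7 -1.297955024980763 vel 0.12796486162883478
```

```bash

python3 -m jog '[{"offset":[0.003,0.005,0],"rotation":[0,0,0.1],"jaw":10}]' >/dev/null; python3 st.py
python3 -m jog '[{"offset":[0,0,0],"rotation":[0,0,0.1],"jaw":10}]' >/dev/null; python3 st.py
python3 -m jog '[{"offset":[0,0,0],"rotation":[0,0,0.1],"jaw":10}]' >/dev/null; python3 st.py
python3 -m jog '[{"offset":[0,0,0],"rotation":[0,0,0.1],"jaw":10}]' >/dev/null; python3 st.py
```

```text
[0.5532 0.0481 0.1415] yaw 73.09897872299439 to h mm [-1.4383 -1.1895  0.5216] F [ 3.3139 -4.1241  2.1008] T [-0.7337 -0.8241  0.0278] j7 -1.313796010636337 vel 0.12492657768411583
[0.5532 0.0481 0.1415] yaw 74.10148989144963 to h mm [-1.4698 -1.1978  0.5062] F [ 3.9814 -2.8715  2.1963] T [-0.724  -0.8702  0.0363] j7 -1.3300232849684566 vel 0.12838677968550827
[0.5532 0.048  0.1415] yaw 75.09524901448668 to h mm [-1.4769 -1.2318  0.4897] F [ 4.4188 -4.1121  2.0988] T [-0.7865 -0.873   0.138 ] j7 -1.3461240673347792 vel 0.12735536786661283
[0.5533 0.0479 0.1415] yaw 76.09100384530765 to h mm [-1.517  -1.2579  0.5076] F [ 5.2808 -3.0748  2.3878] T [-0.7356 -0.952   0.1694] j7 -1.3622871087201813 vel 0.12780854384480791
```

```bash

python3 -m jog '[{"offset":[0,0,0],"rotation":[0,0,0],"jaw":10}]' >/dev/null; python3 st.py
python3 -m jog '[{"offset":[0,0,0],"rotation":[0,0,0],"jaw":10}]' >/dev/null; python3 st.py
python3 -m jog '[{"offset":[0,0,0],"rotation":[0,0,0],"jaw":10}]' >/dev/null; python3 st.py
```

```text
[0.5533 0.0479 0.1415] yaw 76.07117462437633 to h mm [-1.5318 -1.2704  0.5187] F [ 4.8097 -3.4521  2.0197] T [-0.7393 -0.8549  0.1206] j7 -1.3619072911709695 vel 0.0022524977607987435
[0.5533 0.0479 0.1415] yaw 76.07090535227985 to h mm [-1.5256 -1.2671  0.5155] F [ 4.037  -3.6341  2.2624] T [-0.7509 -0.907   0.1275] j7 -1.3618541887337465 vel 0.0021216035774976193
[0.5533 0.0479 0.1415] yaw 76.07235926293119 to h mm [-1.5357 -1.2875  0.5221] F [ 3.6216 -3.2167  1.9314] T [-0.7435 -0.8348  0.0823] j7 -1.3618690082394742 vel 0.001537341676586798
```

```bash

python3 -m jog '[{"offset":[0,0,0],"rotation":[0,0,0],"jaw":30},{"offset":[0,0,0],"rotation":[0,0,0],"jaw":40},{"offset":[0,0,0],"rotation":[0,0,0],"jaw":40},{"offset":[0,0,-0.4],"rotation":[0,0,0],"jaw":40},{"offset":[0,0,-1],"rotation":[0,0,0],"jaw":40},{"offset":[0,0,-0.8],"rotation":[0,0,0],"jaw":20}]' 
python3 -m jog '[{"offset":[0,0,0],"rotation":[0,0,-0.9],"jaw":0},{"offset":[0,0,0],"rotation":[0,0,-0.9],"jaw":0},{"offset":[0,0,0],"rotation":[0,0,-0.9],"jaw":0},{"offset":[0,0,0],"rotation":[0,0,-0.9],"jaw":0},{"offset":[0,0,0],"rotation":[0,0,-0.9],"jaw":0},{"offset":[0,0,0],"rotation":[0,0,-0.9],"jaw":0},{"offset":[0,0,0],"rotation":[0,0,-0.9],"jaw":0},{"offset":[0,0,0],"rotation":[0,0,0],"jaw":0}]'
python3 -c "
from h import *
exec(open('st.py').read())
print(M.T@(np.array([.4385,.1105,.065])-p)*1000)
save('wrist','w3');save('side','d3',(235,120,395,240),5)"
```

```text
time_s: 9.75
ee_pos: [0.5521, 0.0494, 0.2315]
tcp_rot: [-0.0, 0.993, 0.122, 0.001]
ft_force: [0.7, 0.1, -1.5]
width: 0.023
gripper_force: 0.0
time_s: 10.75
ee_pos: [0.5519, 0.0493, 0.23]
tcp_rot: [0.0, 0.783, 0.622, 0.001]
ft_force: [0.0, 0.6, -0.9]
width: -0.0003
gripper_force: 0.0
[0.5519 0.0493 0.23  ] yaw 13.103435892356298 to h mm [-0.6656 -0.346  88.9758] F [ 0.0343  0.5612 -0.8755] T [-0.0091  0.0201  0.0099] j7 -0.3293155922968543 vel 0.0379945815926513
[  33.7613 -124.4756  164.8607]
```

View pics/w3.png

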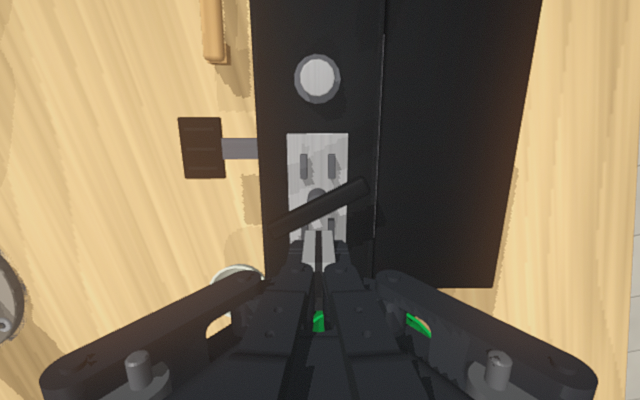

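```bash

python3 -m jog '[{"offset":[0.21,-0.78,0],"rotation":[0,0,0],"jaw":0},{"offset":[0.21,-0.78,0],"rotation":[0,0,0],"jaw":0},{"offset":[0.21,-0.78,0],"rotation":[0,0,0],"jaw":0},{"offset":[0.21,-0.78,0],"rotation":[0,0,0],"jaw":0},{"offset":[0,0,1],"rotation":[0,0,0],"jaw":0},{"offset":[0,0,1],"rotation":[0,0,0],"jaw":0},{"offset":[0,0,1],"rotation":[0,0,0],"jaw":0},{"offset":[0,0,0.7],"rotation":[0,0,0],"jaw":0},{"offset":[0,0,0],"rotation":[0,0,0],"jaw":0}]'
python3 st.py
```

```text
time_s: 11.98
ee_pos: [0.4357, 0.1095, 0.0793]
tcp_rot: [-0.001, 0.783, 0.622, -0.002]
ft_force: [0.1, -0.2, 1.0]
width: 0.0
gripper_force: 0.0
[0.4357 0.1095 0.0793] yaw 13.078407146784391 to h mm [-33.0628 126.2888 -62.1379] F [ 0.0905 -0.2294  1.038 ] T [ 0.0006 -0.0313 -0.0466] j7 -0.5109879102024087 vel 0.05476297663072912
```

```bash

python3 -m jog '[{"offset":[0,0.05,0.25],"rotation":[0,0,0],"jaw":0},{"offset":[0,0,0.1],"rotation":[0,0,0],"jaw":0},{"offset":[0,0,0.1],"rotation":[0,0,0],"jaw":0},{"offset":[0,0,0.1],"rotation":[0,0,0],"jaw":0},{"offset":[0,0,0.1],"rotation":[0,0,0],"jaw":0}]'
python3 -m jog '[{"offset":[0,0,0.1],"rotation":[0,0,0],"jaw":0},{"offset":[0,0,0.1],"rotation":[0,0,0],"jaw":0},{"offset":[0,0,0.1],"rotation":[0,0,0],"jaw":0}]'
python3 st.py
```

```text
time_s: 12.6
ee_pos: [0.4406, 0.1098, 0.0566]
tcp_rot: [0.001, 0.783, 0.622, 0.001]
ft_force: [-2.4, -0.2, 10.0]
width: -0.0
gripper_force: 5.0
time_s: 12.98
ee_pos: [0.4421, 0.1095, 0.045]
tcp_rot: [0.001, 0.783, 0.622, 0.002]
ft_force: [-0.1, -2.2, 10.7]
width: 0.0003
gripper_force: 4.8
[0.4421 0.1095 0.045 ] yaw 13.027781118745917 to h mm [-34.3131 120.7173 -95.4055] F [-0.0837 -2.1962 10.7053] T [-0.4221  0.0843  0.0136] j7 -0.5071703176040399 vel 0.08685494503461426
```

```bash

python3 -m jog '[{"offset":[0,0,0.1],"rotation":[0,0,0],"jaw":0},{"offset":[0,0,0.05],"rotation":[0,0,0],"jaw":0},{"offset":[0,0,0],"rotation":[0,0,0],"jaw":0}]'
python3 -m jog '[{"offset":[0,0,0.04],"rotation":[0,0,0],"jaw":0},{"offset":[0,0,0],"rotation":[0,0,0],"jaw":0}]'
python3 -c "
from h import *
save('side','d4',(200,80,400,230),4)"
```

```text
time_s: 13.35
ee_pos: [0.4424, 0.1096, 0.0386]
tcp_rot: [0.001, 0.783, 0.622, 0.002]
ft_force: [1.2, -0.5, 4.2]
width: -0.0002
gripper_force: 1.8
time_s: 13.6
ee_pos: [0.4427, 0.1096, 0.0373]
tcp_rot: [0.002, 0.783, 0.622, 0.003]
ft_force: [1.3, -1.4, 9.7]
width: 0.0001
gripper_force: 3.9
```

View pics/d4.png

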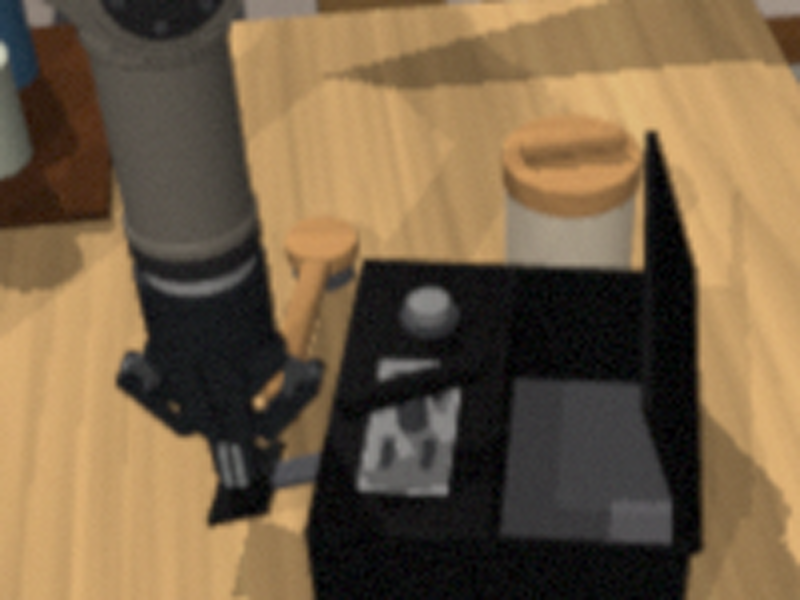

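The side picture shows the lid standing nearly upright, its edge running from (650,135) to (650,410), with the handle out and turned. I'll press the last bit until the end stop shows in the force.

```bash

python3 -m jog '[{"offset":[0,0,0.04],"rotation":[0,0,0],"jaw":0},{"offset":[0,0,0],"rotation":[0,0,0],"jaw":0}]'
python3 -m jog '[{"offset":[0,0,0.03],"rotation":[0,0,0],"jaw":0},{"offset":[0,0,0],"rotation":[0,0,0],"jaw":0}]'
```

```text
time_s: 13.9
ee_pos: [0.4429, 0.1096, 0.0369]
tcp_rot: [0.002, 0.783, 0.622, 0.003]
ft_force: [-1.7, -2.5, 18.7]
width: 0.0
gripper_force: 8.8
time_s: 14.15
ee_pos: [0.443, 0.1097, 0.0367]
tcp_rot: [0.002, 0.783, 0.622, 0.003]
ft_force: [-4.3, -3.1, 25.7]
width: -0.0002
gripper_force: 12.6
```

At the end stop. I'll let go, back away and check.

```bash

python3 -m jog '[{"offset":[0,0,-0.1],"rotation":[0,0,0],"jaw":0},{"offset":[0,-0.1,-0.4],"rotation":[0,0,0],"jaw":0},{"offset":[0,-0.2,-1],"rotation":[0,0,0],"jaw":0},{"offset":[0,-0.2,-1],"rotation":[0,0,0],"jaw":0},{"offset":[0,0,-1],"rotation":[0,0,0],"jaw":0},{"offset":[0,0,0],"rotation":[0,0,0],"jaw":0},{"offset":[0,0,0],"rotation":[0,0,0],"jaw":0},{"offset":[0,0,0],"rotation":[0,0,0],"jaw":0}]'
python3 -c "
from h import *
save('side','d5',(200,80,400,230),4)"
```

```text
time_s: 15.15
ee_pos: [0.4187, 0.1138, 0.1711]
tcp_rot: [-0.001, 0.783, 0.623, -0.002]
ft_force: [0.0, -0.9, -0.5]
width: 0.0002
gripper_force: 0.0
```

View pics/d5.png

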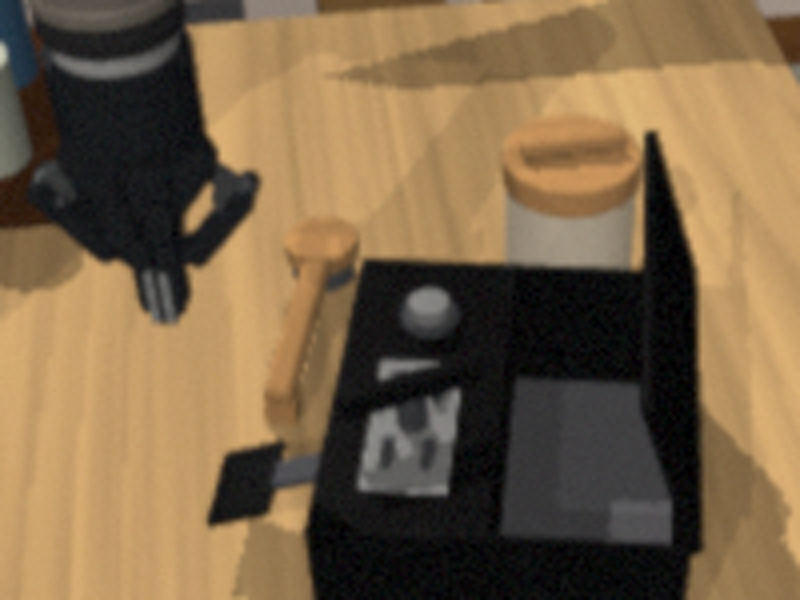

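The lid stands open with the lever down, the handle is out and turned, and the robot is clear.

```bash
python3 -c "
from plant import sign_off
print(sign_off())"
```

```text
the job is handed in; nothing more can be done
None
```

The job is handed in, though no verdict came back: the button released the handle, I turned it about 1.1 rad until the wrist torque rose at the stop (about 0.1 N m above friction), and I pressed the lever to its end stop (about 26 N); the final picture shows the lid standing open and the robot clear.

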